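# Load the lacquer drying board and set the blower

### The arm

A 6-joint arm with a two-finger parallel gripper is mounted at the origin on the work surface. World frame = base frame: x ahead of the robot, y to its left, z up, the work surface at z = 0. Lengths are in mm, angles in rad, forces in N, time in s.
With the tool pointing down it reaches from about 350 to 775 mm from the base axis. Payload 7.3 kg.
Tool frame: the origin (TCP) lies on the centre line of the jaws, within the pads' length; the fingertips stand 14 mm ahead of it and the grasp point (between the pads) lies 5 mm behind it; z points along the fingers, y is the line along which they close (so a half turn about z gives the same grasp; the last joint's range is limited). The gripper opens to 92 mm and grips with 3 to 60 N. Pads are 19 mm wide; open, the fingers measure 130 mm over their backs; the gripper's body (75 mm by 190 mm) begins 47 mm behind the grasp point.
Start: joints at [1.196, 0.342, 1.524, -0, 1.275, -0.146], TCP at [119.058, 511.34, 240.741] pointing down, gripper open.
Joint ranges: [-2.53, 2.53], [-0.77, 2.02], [0.04, 2.7], [-1, 4.14], [0.28, 2.66], [-3.11, 3.11]. Speed limits (rad/s): [2.57, 2.57, 3.14, 3.14, 3.14, 3.14].

### API

Orientations are given as [roll, pitch, yaw] about the fixed x, y, z axes, in that order (R = Rz(yaw) Ry(pitch) Rx(roll)).
In Python, from plant import get_obs, capture, bot, spot_in, trace, pinpoint gives the robot as it stands.
- The arm moves only by the tool play_rows, never from a script. Its argument "rows" is a list of rows, each a list of 2 entries, a list of its own where there are three numbers: the shift along the world's x, y, z in units of 3 cm (1.0 is 3 cm), then the turn, a rotation vector about the world's x, y, z in units of 8 degrees (1.0 is 8 degrees). A call has 1 to 12 rows; each row shifts and turns the commanded pose from where the row before left it; what a row does not reach is not made up. A row lasts 1/8 s, in which the tool goes at most 62.5 mm and 10.7 degrees, less where a joint would pass 70% of its speed; a pose out of reach is approached as far as the arm can. A call with a number of a shift or a turn outside -1 to 1 is refused whole. A call with a gripper value outside its range is refused whole. "hand" is the opening, from -1 (shut) to 1 (fully open), set as the call begins (left out, the last holds). The fingers move at their own pace and stop on an object; the grip force is fixed at half the most. Time passes only in rows, so rows that do not move let the fingers close. It gives the time, the measured TCP pose, the force, the opening and the grip force at its end, in the units of the state.
- get_obs(): the state, without advancing time (a new reading comes with each control period).
- capture(name): name is "side" or "top" or "wrist"; returns a dict with "frame" (420x560x3 uint8, red, green, blue), "fov_y" (degrees; the focal length in pixels is half the picture's height over the tangent of half this angle, whatever the lens; pixels are square), "cx", "cy" (the principal point, pixels), "rvec" (rotation vector, rad) and "tvec" (3), from world to camera coordinates, as OpenCV has them; the wrist camera has in their place "hand_eye" (4x4, takes a point from camera to tool coordinates, whose origin is the TCP and whose axes are the flange's). Camera axes: x right, y down, z forward; pixel columns grow to the right and rows downward; lengths in mm; the calibration is good to about 2 mm. The wrist camera is an equidistant fisheye: a pixel r from the principal point sees the ray r / f radians off the axis. A picture is of the moment at which its call begins: read the wrist's pose just before it. There is no depth.
- bot.close_job(): hands the job in; it is judged then, once.
Trained networks look in the newest picture that a camera, given by its name, has taken for a name from the list of things; names that differ only in an ending like _2 or _b are one class to them, and where a whole thing is asked for, a point or a joint stands for the part that bears it (a point fixed in the world has none). Each returns a list of dicts, best first, with "p" (0 to 1); they miss things now and then, are a little off and sometimes report something else, mostly with a low value. They report only what shows in the picture. A call takes as long as a camera call. They do not tell look-alikes from the thing itself.
- spot_in(query, camera): "at" ([row, column] in pixels, amid what is visible of it).
- trace(query, camera): "mask" (420x560 bool, what is visible of it) and "at" ([row, column] in pixels, amid what is visible of it).
- pinpoint(query, camera): "at" ([row, column] in pixels: a listed point, or the origin of a listed thing).
The state is a dict: "time": time; "joint_positions": joint angles; "dq": joint speeds; "tau": joint torques, N m; "tool_pos": TCP position; "tcp_rot": TCP orientation; "contact_force": force on the tool from outside, world axes, zero at the start; "moment": the same for the moment, N m; "grip_width": finger opening in mm; "finger_force": force on a finger pad.
Only numpy, scipy, OpenCV 4.12 (cv2) and the standard library are available. Lean on these libraries where they do the work, as an engineer would, in place of code of your own. Each camera call takes 0.05 s, during which the arm holds its last target. There are 200 camera calls.

### The job

Turn the blower's dial fully back to its zero stop before loading the drying board. With the blower off, set every lacquered bowl on the board, still mouth down, centred on the dark line straight in front of the lid of its own shape and size and, for the square and oblong ones, turned the same way as that lid. When all are in place turn the dial up until its pointer stands at the brass index tab, and leave the other things on the table where they are.

Things in the scene. Friction and masses are not known exactly. Their poses are not given: they have to be found in the camera images.
- bowl_big: Dark lacquered round bowl 100 mm across, 62 mm high over all, lying mouth down; its round foot, on top, is 58 mm across and stands from 44 to 62 mm above the origin. Origin: centre of the rim plane it stands on, z up. May be absent.
- bowl_small: Dark lacquered round bowl 68 mm across, 54 mm high over all, lying mouth down; its round foot, on top, is 40 mm across and stands from 36 to 54 mm above the origin. Origin: centre of the rim plane it stands on, z up. May be absent.
- bowl_square: Dark lacquered square bowl 88 x 88 mm, 58 mm high over all, lying mouth down; its square foot, on top, is 46 x 46 mm and stands from 40 to 58 mm above the origin; sides along its x and y axes. Origin: centre of the rim plane it stands on, z up. May be absent.
- bowl_smallsq: Dark lacquered square bowl 60 x 60 mm, 54 mm high over all, lying mouth down; its square foot, on top, is 36 x 36 mm and stands from 36 to 54 mm above the origin; sides along its x and y axes. Origin: centre of the rim plane it stands on, z up. May be absent.
- bowl_oblong: Dark lacquered oblong bowl 106 mm (along its x axis) by 64 mm (along its y axis), 54 mm high over all, lying mouth down; its oblong foot, on top, is 60 mm (along x) by 34 mm (along y) and stands from 36 to 54 mm above the origin. Origin: centre of the rim plane it stands on, z up. May be absent.
- spot_big (a point): Where bowl_big belongs: the point on the board's top surface where the dark line passes straight in front of its lid, on the robot's side, 125 mm from the lid's centre (the lid lies along this point's +x). The lid: a dark lacquered round lid 100 mm across, 19 mm high, fixed on the board; the axes of this point are the lid's axes.
- spot_small (a point): Where bowl_small belongs: the point on the board's top surface where the dark line passes straight in front of its lid, on the robot's side, 125 mm from the lid's centre (the lid lies along this point's +x). The lid: a dark lacquered round lid 68 mm across, 19 mm high, fixed on the board; the axes of this point are the lid's axes.
- spot_square (a point): Where bowl_square belongs: the point on the board's top surface where the dark line passes straight in front of its lid, on the robot's side, 125 mm from the lid's centre (the lid lies along this point's +x). The lid: a dark lacquered square lid 88 x 88 mm, sides along its x and y axes, 19 mm high, fixed on the board; the axes of this point are the lid's axes.
- spot_smallsq (a point): Where bowl_smallsq belongs: the point on the board's top surface where the dark line passes straight in front of its lid, on the robot's side, 125 mm from the lid's centre (the lid lies along this point's +x). The lid: a dark lacquered square lid 60 x 60 mm, sides along its x and y axes, 19 mm high, fixed on the board; the axes of this point are the lid's axes.
- spot_oblong (a point): Where bowl_oblong belongs: the point on the board's top surface where the dark line passes straight in front of its lid, on the robot's side, 125 mm from the lid's centre (the lid lies along this point's +x). The lid: a dark lacquered oblong lid 106 mm (x axis) by 64 mm (y axis), 19 mm high, fixed on the board; the axes of this point are the lid's axes.
- board: Fixed plywood drying board, 250 mm (x) by 600 mm (y), 18 mm thick, with a dark line along its y direction, 60 mm on the robot's side of its middle; the five lids stand in a row behind the line. Origin: centre of its underside.
- ctrl: Grey control box of the blower, 150 x 150 mm and 55 mm high, fixed on the table; the dial is in the middle of its top. Its x axis points from the dial to the white zero mark. Origin: centre of its underside.
- dial (a joint): Dial of the blower, rad: 0 = off, at its stop, pointer at the white zero mark; grows as it is turned clockwise seen from above, up to 4.2. Black round skirt 72 mm across (top 64 mm above the table) with a bar grip on it, 16 mm wide, 62 mm long and up to 94 mm above the table; the white pointer lies along the bar.
- dial_axis (a point): Point on the dial's axis at the top of the bar grip (94 mm above the table).
- dial_tip (a point): Tip of the dial's white pointer, 46 mm from the dial's axis.
- index_tip (a point): Point 46 mm from the dial's axis in the direction of the brass index tab, a 20 x 9 mm block on the box beside the dial's skirt: where the pointer's tip must come to.
- teabowl: A bystander to leave alone: white ceramic bowl, 130 mm across. Origin: on its underside.
- brush: A bystander to leave alone: brush, 160 mm long, lying flat. Origin: on its underside.
- stone: A bystander to leave alone: grey sharpening stone, 60 x 170 x 28 mm. Origin: on its underside.
- spatula: A bystander to leave alone: spatula, 200 mm long, lying flat. Origin: on its underside.
- tin: A bystander to leave alone: tin can, 60 mm across, 70 mm high. Origin: on its underside.
- jar: A bystander to leave alone: jar, 70 mm across, 100 mm high. Origin: on its underside.
- sandblock: A bystander to leave alone: cork sanding block, 60 x 100 x 40 mm. Origin: on its underside.
- cup: A bystander to leave alone: blue mug, 76 mm across, 85 mm high. Origin: on its underside.
Mind the look-alikes: they are no part of the job. What is shaped like the bowl_small but green or purple is not meant.

How it is judged:
By the outcome, as a careful person would: the job done as asked, in the order asked, and still so for the second after the job is handed in, with the robot touching nothing.
Of bowl_big, bowl_small, bowl_square, bowl_smallsq, bowl_oblong only 4 to 5 are there at a start; the rules pass over those that are not, and their reading is None.
At some moment in a run one of bowl_big, bowl_small, bowl_square, bowl_smallsq, bowl_oblong may be knocked a few centimetres aside while the robot is not near it.
Once in a run the grip may slacken for a moment while it holds something.
It also fails if it takes over 210 s, if anything falls off the work surface, if the arm or the gripper's body presses on something with over 40 N, if the wrist force passes 120 N, or if a joint passes its speed limit or range.

## Working session

There is one attempt and no reset: what is moved stays moved. The work goes in short steps, Python scripts to look and compute and a tool call to move; the robot and the scene stay as the last step left them, time stands still between calls to the robot, and variables do not carry over. Pictures are saved under pics/ and viewed, at most 14 in all, crops included, and the job is handed in when it is done.

Besides the shell and the picture viewer there is one more tool, called after "Call:" as name([rows], argument=value, ...), one row to a line, values as JSON. play_rows: Moves the arm, as the interface text tells. Shifts and turns lie within -1 to 1; 1 stands for 3 cm of shift or 8 degrees of turn. Its arguments: {"type":"object","properties":{"rows":{"type":"array"},"hand":{"type":"number"}},"required":["rows"]}

```bash
ls; mkdir -p pics
cat > h.py <<'E'
import numpy as np, cv2, json
from plant import get_obs, capture, bot, spot_in, trace, pinpoint
def cam(c):
    f=210/np.tan(np.radians(c['fov_y'])/2)
    return f,c['cx'],c['cy'],cv2.Rodrigues(np.array(c['rvec'],float))[0],np.array(c['tvec'],float).ravel()
def ray(c,at,z):
    f,cx,cy,R,t=cam(c); d=R.T@np.array([(at[1]-cx)/f,(at[0]-cy)/f,1]); o=-R.T@t
    return o+d*(z-o[2])/d[2]
def proj(c,p):
    f,cx,cy,R,t=cam(c); q=R@np.array(p,float)+t; return (cy+f*q[1]/q[2],cx+f*q[0]/q[2])
def save(c,n,box=None,s=1):
    im=c['frame'][:,:,::-1]
    if box: im=im[box[0]:box[1],box[2]:box[3]]
    cv2.imwrite('pics/'+n+'.png',cv2.resize(np.ascontiguousarray(im),None,fx=s,fy=s,interpolation=cv2.INTER_CUBIC))
E
python3 - <<'E'
from h import *
s=get_obs(); print({k:np.round(v,3).tolist() for k,v in s.items()})
for n in('top','side'):
    c=capture(n); save(c,n+'0',None,1.4); f,cx,cy,R,t=cam(c); print(n,f,cx,cy,'pos',-R.T@t)
    for q in ['bowl_big','bowl_small','bowl_square','bowl_smallsq','bowl_oblong','spot_big','spot_small','spot_square','spot_smallsq','spot_oblong','board','ctrl','dial_axis','dial_tip','index_tip']:
        z={'dial_axis':94,'dial_tip':64,'index_tip':64}.get(q,18 if q[:4]=='spot' else 0)
        print(n,q,[(round(r['p'],2),np.round(r['at']).tolist(),np.round(ray(c,r['at'],z)).tolist()) for r in pinpoint(q,n)[:3]])
E
```

```text
pics
{'time': 0.0, 'joint_positions': [1.196, 0.343, 1.525, -0.0, 1.275, -0.146], 'dq': [0.002, -0.0, 0.001, -0.0, -0.001, -0.001], 'tau': [-0.001, -43.125, -24.423, 0.072, 0.056, -0.0], 'tool_pos': [118.905, 510.956, 240.033], 'tcp_rot': [-3.14, -0.0, 2.913], 'contact_force': [-1.003, 0.801, 0.193], 'moment': [0.0, -0.024, -0.012], 'finger_force': 0.0, 'grip_width': 92.056}
top 507.36624933604736 279.5391820069595 205.36522713975282 pos [ 186.12964893   26.34585898 1587.33314208]
top bowl_big [(0.98, [217.0, 329.0], [431.0, -136.0, 0.0])]
top bowl_small [(0.96, [258.0, 155.0], [299.0, 408.0, 0.0]), (0.86, [218.0, 288.0], [429.0, -5.0, 0.0]), (0.79, [295.0, 391.0], [189.0, -324.0, 0.0])]
top bowl_square [(0.73, [213.0, 416.0], [445.0, -413.0, 0.0])]
top bowl_smallsq [(0.81, [212.0, 243.0], [448.0, 136.0, 0.0]), (0.41, [190.0, 162.0], [515.0, 398.0, 0.0])]
top bowl_oblong [(0.61, [248.0, 397.0], [337.0, -348.0, 0.0])]
top spot_big [(0.71, [205.0, 116.0], [464.0, 533.0, 18.0])]
top spot_small []
top spot_square [(0.29, [216.0, 331.0], [432.0, -139.0, 18.0])]
top spot_smallsq []
top spo
[... 874 characters left out ...]
 [173.0, 296.0], [450.0, -430.0, 0.0]), (0.19, [160.0, 263.0], [594.0, -524.0, 0.0]), (0.19, [272.0, 318.0], [327.0, 173.0, -0.0])]
side bowl_smallsq [(0.94, [259.0, 277.0], [449.0, 130.0, -0.0])]
side bowl_oblong [(0.74, [295.0, 173.0], [694.0, 328.0, 0.0])]
side spot_big []
side spot_small []
side spot_square []
side spot_smallsq []
side spot_oblong []
side board [(0.66, [218.0, 218.0], [668.0, -66.0, 0.0]), (0.52, [297.0, 239.0], [523.0, 307.0, 0.0])]
side ctrl [(0.61, [318.0, 258.0], [461.0, 376.0, -0.0])]
side dial_axis [(0.79, [287.0, 256.0], [466.0, 372.0, 94.0])]
side dial_tip [(0.58, [299.0, 238.0], [507.0, 388.0, 64.0])]
side index_tip [(0.41, [300.0, 239.0], [505.0, 392.0, 64.0])]
```

View pics/top0.png

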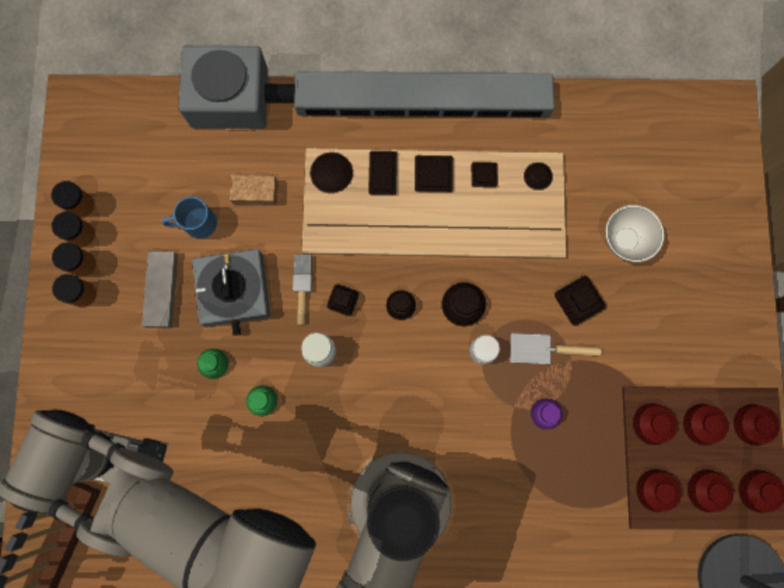

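View pics/side0.png

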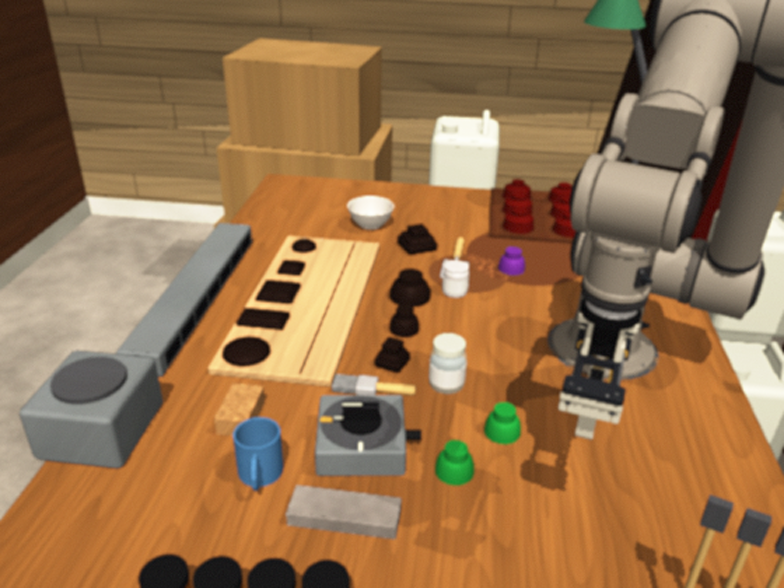

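The top view (shown at 1.4×) has these things that could be mistaken for the wanted bowls:
- **Dark bowls:** smallsq (343,299), small (400,305), big (463,304) and square (580,300). The oblong bowl is absent.
- **Look-alikes:** green (212,363) and (262,400), purple (547,413), and red bowls on a tray.
- **Lids on the board:** big, oblong, square, smallsq, small.
- **Dial:** at (228,285), with the white zero mark at (200,290) and the brass tab at about (227,260).

Next are a close crop and lid measurements.

```bash
cat > m.py <<'E'
from h import *
c=capture('top'); im=c['frame']
a=np.ascontiguousarray(im[170:240,130:200,::-1]); b=np.ascontiguousarray(im[190:240,225:300,::-1]); d=np.ascontiguousarray(im[185:240,395:440,::-1])
A=cv2.resize(a,(480,480),interpolation=cv2.INTER_CUBIC);B=cv2.resize(b,(315,210));D=cv2.resize(d,(255,312))
o=np.zeros((530,800,3),np.uint8);o[:480,:480]=A;o[:210,482:797]=B;o[212:524,482:737]=D;cv2.imwrite('pics/crop1.png',o)
g=im.max(2)
# lids & bowls: dark blobs
roi=(g<62).astype(np.uint8); n,l,st,ce=cv2.connectedComponentsWithStats(roi)
for i in range(1,n):
    x,y,w,h,ar=st[i]
    if 100<ar<2500 and 100<y<240 and 215<x<460:
        cnt=cv2.findContours((l==i).astype(np.uint8),cv2.RETR_EXTERNAL,cv2.CHAIN_APPROX_NONE)[0][0][:,0]
        z=37 if y<150 else 0
        P=np.array([ray(c,(q[1],q[0]),z)[:2] for q in cnt]).astype(np.float32)
        (X,Y),(W,H),an=cv2.minAreaRect(P); print(ar,ce[i].round(1),'rect centre',round(X,1),round(Y,1),round(W),round(H),round(an,1))
# line and board corners
for col in (225,260,300,340,380,395):
    s=g[150:176,col].astype(int); print(col,150+s.argmin(),s.min(),ray(c,(150+s.argmin(),col),18)[:2].round(1))
E
python3 m.py
```

```text
649 [236.5 122.9] rect centre 729.6 160.6 93 90 44.7
571 [273.2 123.3] rect centre 729.7 43.4 100 58 0.2
651 [309.5 123.9] rect centre 728.5 -73.5 80 84 89.9
290 [345.8 124. ] rect centre 727.7 -188.8 53 55 0.4
283 [384.  125.4] rect centre 723.5 -311.5 57 58 0.4
761 [414.1 214.2] rect centre 443.1 -406.0 87 90 29.8
349 [244.7 213.8] rect centre 441.0 130.3 61 60 71.7
761 [331.1 216.8] rect centre 432.6 -142.2 95 96 89.6
345 [286.2 217.4] rect centre 431.6 0.3 64 63 0.3
225 160 105 [611.6 195.8]
260 161 117 [609.   84.1]
300 162 124 [606.5 -43.6]
340 162 110 [ 607.3 -171.3]
380 163 106 [ 604.8 -298.9]
395 163 106 [ 605.1 -346.9]
```

View pics/crop1.png

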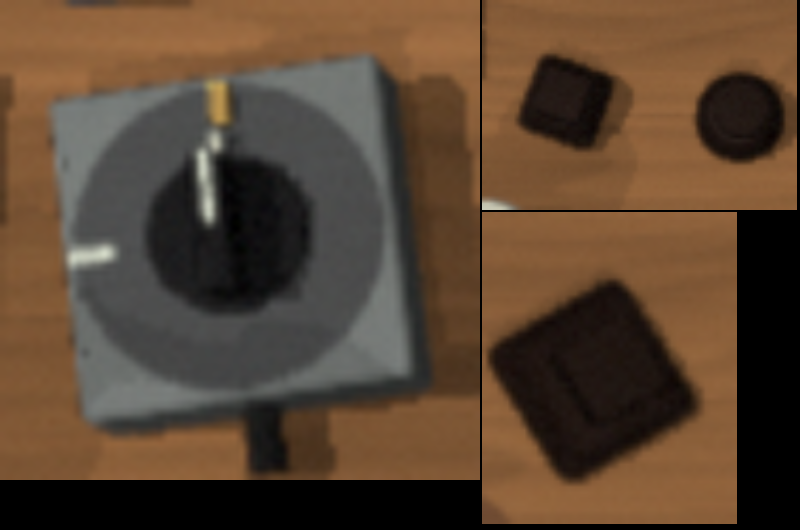

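The close crop shows the pointer standing near the brass tab (crop (218,100)) and the zero mark at (92,255). The chosen dark bowls have square and round feet as described. Now I move over the dial.

Call:
play_rows([
  [[0.97,-0.37,0],[0,0,0.14]],
  [[0.97,-0.37,0],[0,0,0.14]],
  [[0.97,-0.37,0],[0,0,0.14]],
  [[0.97,-0.37,0],[0,0,0.14]],
  [[0.97,-0.37,0],[0,0,0.14]],
  [[0.97,-0.37,0],[0,0,0.14]],
  [[0.97,-0.37,0],[0,0,0.14]],
  [[0.97,-0.37,0],[0,0,0.14]],
  [[0.97,-0.37,0],[0,0,0.14]],
  [[0.97,-0.37,0],[0,0,0.14]],
  [[0.97,-0.37,0],[0,0,0.14]],
  [[0.97,-0.37,0],[0,0,0.14]],
], hand=0.2)

```text
time: 3.15
tool_pos: [469.2, 377.7, 240.7]
tcp_rot: [3.141, -0.0, -3.135]
contact_force: [0.1, 0.0, 0.4]
grip_width: 55.3
finger_force: 0.0
```

```bash
cat >> h.py <<'E'
from scipy.spatial.transform import Rotation as Ro
def wcap():
    s=get_obs(); c=capture('wrist'); T=np.eye(4); T[:3,:3]=Ro.from_euler('xyz',s['tcp_rot']).as_matrix(); T[:3,3]=s['tool_pos']
    c['T']=T@np.array(c['hand_eye']); c['s']=s; return c
def wray(c,at,z):
    f=210/np.tan(np.radians(c['fov_y'])/2); v=np.array([at[1]-c['cx'],at[0]-c['cy']]); r=np.hypot(*v); th=r/f
    d=np.array([*(v/max(r,1e-9)*np.sin(th)),np.cos(th)]); d=c['T'][:3,:3]@d; o=c['T'][:3,3]
    return o+d*(z-o[2])/d[2]
def wproj(c,p):
    f=210/np.tan(np.radians(c['fov_y'])/2); q=c['T'][:3,:3].T@(np.array(p,float)-c['T'][:3,3]); rho=np.hypot(q[0],q[1]); th=np.arctan2(rho,q[2])
    return (c['cy']+f*th*q[1]/rho, c['cx']+f*th*q[0]/rho)
def ortho(c,x0,x1,y0,y1,z,px=2):  # top-down picture at height z, px pixels per mm; x up, y left
    X=np.arange(x1,x0,-1/px);Y=np.arange(y1,y0,-1/px)
    m=np.array([[wproj(c,(x,y,z)) for y in Y] for x in X],np.float32)
    return cv2.remap(c['frame'],m[:,:,1],m[:,:,0],cv2.INTER_LINEAR)
E
python3 - <<'E'
from h import *
c=wcap(); s=c['s']; print(s['time'],s['tool_pos'],s['tcp_rot'],np.array(c['hand_eye']).round(2).tolist(),c['fov_y'])
save(c,'w1',None,1)
for q,z in [('dial_axis',94),('dial_tip',64),('index_tip',64),('ctrl',0)]:
    print(q,[(round(r['p'],2),np.round(r['at']).tolist(),wray(c,r['at'],z)[:2].round(1).tolist()) for r in pinpoint(q,'wrist')[:3]])
o=ortho(c,400,540,300,440,64,4)
cv2.imwrite('pics/o1.png',o[:,:,::-1])
E
```

```text
3.15 [469.22463888 377.70976938 240.6999063 ] [ 3.14144773e+00 -1.51522336e-05 -3.13526760e+00] [[0.0, -0.96, -0.28, 75.57], [1.0, 0.0, -0.0, -1.02], [0.0, -0.28, 0.96, -143.85], [0.0, 0.0, 0.0, 1.0]] 65.70646984690485
dial_axis [(0.79, [191.0, 279.0], [463.1, 377.3])]
dial_tip [(0.64, [226.0, 284.0], [507.7, 383.4])]
index_tip [(0.49, [226.0, 285.0], [507.1, 384.0])]
ctrl [(0.93, [170.0, 282.0], [459.7, 380.6])]
```

View pics/o1.png

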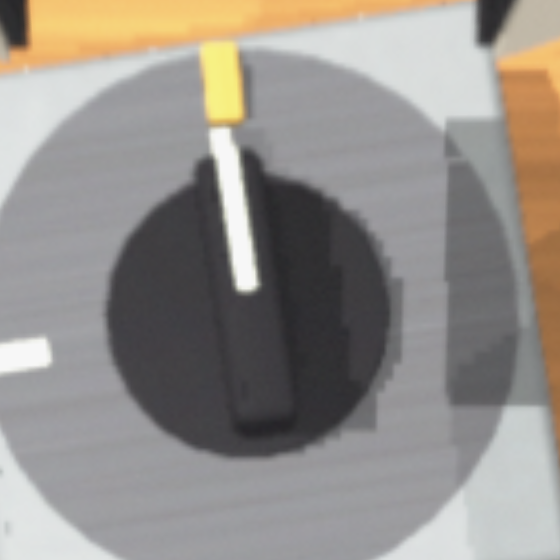

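The rectified wrist view puts the dial centre at (461,378), the pointer tip at px (220,130) and the tab's near end at (224,122). The pointer is about 1.3° left of the tab, and zero lies about 90° counter-clockwise. I'll grip the bar.

Call:
play_rows([
  [[-0.27,0.02,-0.87],[0,0,1]],
  [[0,0,-0.87],[0,0,0]],
  [[0,0,-0.87],[0,0,0]],
  [[0,0,-0.87],[0,0,0]],
  [[0,0,-0.87],[0,0,0]],
  [[0,0,-0.87],[0,0,0]],
  [[0,0,0],[0,0,0]],
])

```text
time: 4.28
tool_pos: [458.1, 378.6, 82.6]
tcp_rot: [-3.14, -0.004, -2.995]
contact_force: [0.1, -1.3, 0.8]
grip_width: 55.4
finger_force: 0.0
```

Call:
play_rows([
  [[0,0,0],[0,0,0]],
  [[0,0,0],[0,0,0]],
  [[0,0,0],[0,0,0]],
  [[0,0,0],[0,0,0]],
  [[0,0,0],[0,0,0]],
], hand=-1)

```text
time: 4.9
tool_pos: [460.3, 379.1, 84.5]
tcp_rot: [3.141, 0.001, -2.996]
contact_force: [-1.4, 0.3, 1.4]
grip_width: 16.1
finger_force: 30.0
```

Call:
play_rows([
  [[0,0,0],[0,0,0.9]],
  [[0,0,0],[0,0,0.9]],
  [[0,0,0],[0,0,0.9]],
  [[0,0,0],[0,0,0.9]],
  [[0,0,0],[0,0,0.9]],
  [[0,0,0],[0,0,0.9]],
  [[0,0,0],[0,0,0.9]],
  [[0,0,0],[0,0,0.9]],
  [[0,0,0],[0,0,0.9]],
  [[0,0,0],[0,0,0.9]],
  [[0,0,0],[0,0,0]],
  [[0,0,0],[0,0,0]],
])

```text
time: 6.4
tool_pos: [461.4, 377.9, 84.5]
tcp_rot: [-3.139, -0.001, -1.74]
contact_force: [3.6, -4.7, 1.4]
grip_width: 15.9
finger_force: 30.0
```

```bash
python3 -c "
from h import *
s=get_obs();print(s['moment'],s['contact_force'],s['tool_pos'],s['tcp_rot'])"
```

```text
[-0.58374363 -0.46653168  0.04009522] [ 3.57750185 -4.74675772  1.38440416] [461.40210422 377.90856175  84.48630102] [-3.13945835e+00 -5.72381453e-04 -1.74024432e+00]
```

Call:
play_rows([
  [[0,0,0],[0,0,0.5]],
  [[0,0,0],[0,0,0.5]],
  [[0,0,0],[0,0,0.5]],
  [[0,0,0],[0,0,0.5]],
  [[0,0,0],[0,0,0]],
])

```text
time: 7.02
tool_pos: [461.8, 377.9, 84.5]
tcp_rot: [-3.139, -0.001, -1.46]
contact_force: [5.2, -4.5, 0.9]
grip_width: 15.6
finger_force: 30.0
```

Call:
play_rows([
  [[0,0,0],[0,0,0.25]],
  [[0,0,0],[0,0,0.25]],
  [[0,0,0],[0,0,0]],
])

```text
time: 7.4
tool_pos: [461.8, 378.0, 84.5]
tcp_rot: [-3.139, -0.001, -1.393]
contact_force: [4.5, -4.4, 1.2]
grip_width: 16.0
finger_force: 30.4
```

```bash
python3 -c "
from h import *
s=get_obs();print(s['moment'],s['contact_force'],s['tool_pos'],s['tcp_rot'])"
```

```text
[-0.52091315 -0.63372638 -0.60957151] [ 4.48733691 -4.37640438  1.16287786] [461.84473549 377.98138968  84.51229383] [-3.13908089e+00 -6.83984904e-04 -1.39258190e+00]
```

Call:
play_rows([
  [[0,0,0],[0,0,0.3]],
  [[0,0,0],[0,0,0.2]],
  [[0,0,0],[0,0,0]],
])

```text
time: 7.78
tool_pos: [461.8, 378.1, 84.5]
tcp_rot: [-3.139, -0.0, -1.324]
contact_force: [4.6, -3.2, 1.7]
grip_width: 16.6
finger_force: 32.1
```

```bash
python3 -c "
from h import *
s=get_obs();print(s['moment'],s['contact_force'],s['tool_pos'],s['tcp_rot'])"
```

```text
[-0.43353481 -0.60234854 -0.86772224] [ 4.6194843  -3.15676417  1.73122109] [461.81026888 378.135835    84.51179637] [-3.13914647e+00 -4.08388650e-04 -1.32355599e+00]
```

Call:
play_rows([
  [[0,0,0],[0,0,-0.5]],
  [[0,0,0],[0,0,0]],
  [[0,0,0.4],[0,0,0]],
  [[0,0,0.9],[0,0,-1]],
  [[0,0,0.9],[0,0,-1]],
  [[0,0,0.9],[0,0,-1]],
  [[0,0,0.9],[0,0,-1]],
  [[0,0,0.9],[0,0,-1]],
  [[0,0,0.3],[0,0,-1]],
  [[0,0,0],[0,0,-1]],
  [[0,0,0],[0,0,-1]],
  [[0,0,0],[0,0,-1]],
], hand=0.2)

```text
time: 9.28
tool_pos: [460.0, 378.8, 241.1]
tcp_rot: [3.141, 0.001, -2.651]
contact_force: [-0.2, -0.8, -0.4]
grip_width: 55.1
finger_force: 0.0
```

Call:
play_rows([
  [[0,0,0],[0,0,-1]],
  [[0,0,0],[0,0,-1]],
  [[0,0,0],[0,0,-1]],
  [[0,0,0],[0,0,0]],
  [[0,0,0],[0,0,0]],
])

```text
time: 9.9
tool_pos: [460.1, 378.8, 240.6]
tcp_rot: [3.141, 0.0, -3.063]
contact_force: [0.3, -0.4, -0.4]
grip_width: 55.1
finger_force: 0.0
```

Run:
```python
from h import *
c=wcap(); s=c['s']; print(s['time'],s['tool_pos'],s['tcp_rot'],s['contact_force'])
for q,z in [('dial_axis',94),('dial_tip',64),('index_tip',64),('ctrl',0)]:
    print(q,[(round(r['p'],2),np.round(r['at']).tolist(),wray(c,r['at'],z)[:2].round(1).tolist()) for r in pinpoint(q,'wrist')[:3]])
cv2.imwrite('pics/o2.png',ortho(c,390,540,300,450,58,4)[:,:,::-1])
```

```text
9.9 [460.13829676 378.78090661 240.60194432] [ 3.14127958e+00  4.87907466e-04 -3.06293943e+00] [ 0.33427563 -0.40940609 -0.41346358]
dial_axis [(0.6, [201.0, 279.0], [463.6, 378.5])]
dial_tip []
index_tip [(0.72, [236.0, 282.0], [508.9, 385.9])]
ctrl [(0.7, [176.0, 276.0], [458.2, 375.0])]
```

View pics/o2.png

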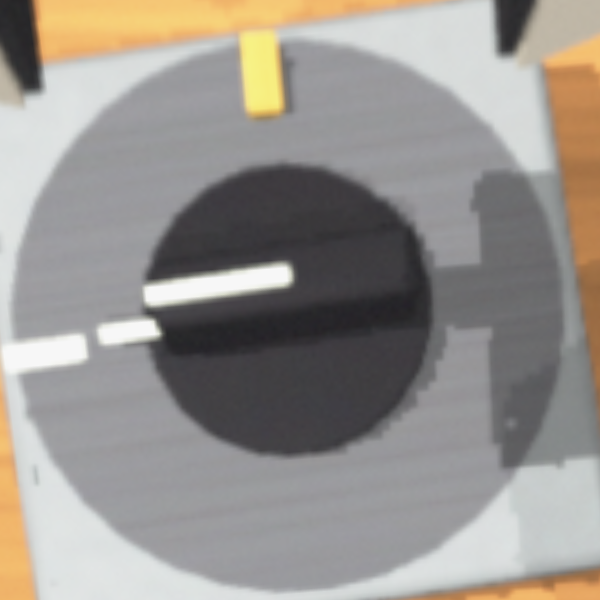

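The pointer (100–160,330) now lines up with the zero mark (5–85,352), so the dial is at zero. The tab's azimuth is about 6.1° and the zero mark's about 98.9°, which gives a target of about 93° clockwise. Next is an overview of the bowls and lids.

Call:
play_rows([
  [[0.15,-1,0.15],[0,0,-0.05]],
  [[0.15,-1,0.15],[0,0,-0.05]],
  [[0.15,-1,0.15],[0,0,-0.05]],
  [[0.15,-1,0.15],[0,0,-0.05]],
  [[0.15,-1,0.15],[0,0,-0.05]],
  [[0.15,-1,0.15],[0,0,-0.05]],
  [[0.15,-1,0.15],[0,0,-0.05]],
  [[0.15,-1,0.15],[0,0,-0.05]],
  [[0.15,-1,0.15],[0,0,-0.05]],
  [[0.15,-1,0.15],[0,0,-0.05]],
  [[0.15,-1,0.15],[0,0,-0.05]],
  [[0.15,-1,0.15],[0,0,-0.05]],
])

```text
time: 11.65
tool_pos: [514.2, 17.7, 294.4]
tcp_rot: [3.141, 0.0, 3.134]
contact_force: [0.0, -0.1, 0.1]
grip_width: 55.0
finger_force: 0.0
```

Call:
play_rows([
  [[0,-1,0],[0,0,0]],
  [[0,-1,0],[0,0,0]],
  [[0,-0.6,0],[0,0,0]],
  [[0,0,0],[0,0,0]],
  [[0,0,0],[0,0,0]],
])

```text
time: 12.28
tool_pos: [514.1, -58.5, 294.1]
tcp_rot: [3.141, -0.0, 3.134]
contact_force: [0.9, -0.3, -0.2]
grip_width: 55.2
finger_force: 0.0
```

```bash
cat > ov.py <<'E'
import sys
from h import *
def blobs(c,z,x0,x1,y0,y1,px=2,th=62,amin=1500,amax=9500):
    o=ortho(c,x0,x1,y0,y1,z,px); g=cv2.medianBlur(o.max(2),5)
    n,l,st,ce=cv2.connectedComponentsWithStats((g<th).astype(np.uint8)); R=[]
    for i in range(1,n):
        ar=st[i][4]/px**2
        if amin<ar<amax:
            cnt=max(cv2.findContours((l==i).astype(np.uint8),cv2.RETR_EXTERNAL,cv2.CHAIN_APPROX_NONE)[0],key=len)[:,0]
            P=np.stack([x1-cnt[:,1]/px,y1-cnt[:,0]/px],1).astype(np.float32)
            (X,Y),(W,H),an=cv2.minAreaRect(P); R.append([round(float(v),1) for v in (X,Y,W,H,an,ar,ce[i][1]*-1/px+x1,y1-ce[i][0]/px)])
    return o,R
if __name__=='__main__':
    c=wcap(); s=c['s']; print(s['time'],s['tool_pos'],s['tcp_rot'])
    o,R=blobs(c,37,600,800,-380,260); print('lids'); [print(r) for r in R]
    g=o.max(2)
    o,R=blobs(c,0,370,520,-480,200); print('bowls'); [print(r) for r in R]
    cv2.imwrite('pics/ov%d.png'%(s['time']*10),ortho(c,370,800,-480,260,18,1)[:,:,::-1])
    o=ortho(c,560,660,-380,260,18,2).astype(int).sum(2)
    for y in (200,100,0,-100,-200,-300):
        p=o[:,int((260-y)*2)]; i=p[60:140].argmin()+60; print('line',y,660-i/2,p[i],np.median(p))
E
python3 ov.py; ls pics
```

```text
12.275 [514.14773308 -58.48079388 294.14186546] [ 3.14099066e+00 -2.11116540e-05  3.13393621e+00]
lids
[738.2, 28.5, 36.0, 49.5, 90.0, 1691.5, 738.1, 27.6]
[737.0, -74.0, 81.7, 49.7, 89.5, 3983.2, 737.3, -74.5]
bowls
[443.8, -417.1, 93.5, 106.7, 30.3, 9345.0, 442.8, -416.3]
[432.2, -144.0, 101.0, 98.5, 90.0, 5786.8, 436.1, -144.6]
[440.0, 137.1, 66.7, 60.7, 71.6, 2683.2, 440.1, 128.7]
[429.2, 1.0, 67.0, 64.5, 90.0, 2056.2, 432.3, -5.1]
line 200 611.0 258 616.0
line 100 610.0 233 590.0
line 0 609.5 196 604.0
line -100 608.5 238 641.0
line -200 607.5 231 632.0
line -300 630.0 155 615.5
crop1.png
o1.png
o2.png
ov122.png
side0.png
top0.png
w1.png
```

View pics/ov122.png

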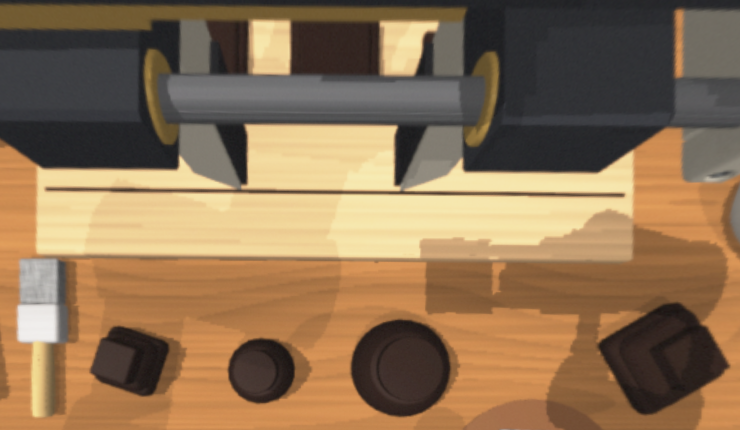

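Call:
play_rows([
  [[0.88,-0.07,-0.2],[0,0,0]],
  [[0.88,-0.07,-0.2],[0,0,0]],
  [[0.88,-0.07,-0.2],[0,0,0]],
  [[0.88,-0.07,-0.2],[0,0,0]],
  [[0.88,-0.07,-0.2],[0,0,0]],
  [[0.88,-0.07,-0.2],[0,0,0]],
  [[0.88,-0.07,-0.2],[0,0,0]],
  [[0,0,0],[0,0,0]],
  [[0,0,0],[0,0,0]],
])

```text
time: 13.45
tool_pos: [698.5, -73.1, 252.2]
tcp_rot: [3.141, -0.001, 3.134]
contact_force: [-1.0, -0.5, -0.7]
grip_width: 55.0
finger_force: 0.0
```

```bash
cat > ov2.py <<'E'
from ov import *
c=wcap(); s=c['s']; print(s['time'],s['tool_pos'],s['tcp_rot'])
o,R=blobs(c,37,600,800,-380,260); [print(r) for r in R]
for q in ['big','small','square','smallsq','oblong']:
    print(q,[(round(r['p'],2),wray(c,r['at'],18)[:2].round(1).tolist()) for r in pinpoint('spot_'+q,'wrist')[:2]])
cv2.imwrite('pics/lids.png',ortho(c,560,800,-380,260,37,1.2)[:,:,::-1])
o=ortho(c,580,640,-380,260,18,2).astype(int).sum(2)
for y in (200,160,100,0,-74,-100,-189,-250,-312):
    p=o[:,int((260-y)*2)]; i=p.argmin(); print('line',y,640-i/2,p[i])
E
python3 ov2.py
```

```text
13.45 [698.47474537 -73.09821684 252.17145141] [ 3.14133132e+00 -6.09336922e-04  3.13440594e+00]
[792.8, -265.0, 135.0, 14.5, 90.0, 1778.8, 793.4, -260.7]
[730.2, 38.5, 59.0, 100.5, 90.0, 3827.5, 735.3, 33.5]
[730.6, 151.3, 94.0, 90.2, 74.7, 5064.5, 734.2, 148.8]
[729.3, -74.2, 82.3, 83.0, 89.4, 6743.8, 729.2, -74.3]
[728.2, -186.4, 56.3, 55.8, 88.7, 3081.8, 728.1, -186.3]
[726.1, -304.9, 60.2, 64.2, 26.6, 3080.8, 726.0, -304.7]
big []
small []
square []
smallsq []
oblong [(0.45, [467.8, 354.3])]
line 200 611.0 215
line 160 610.5 207
line 100 610.5 197
line 0 609.0 182
line -74 608.0 188
line -100 607.5 179
line -189 607.0 157
line -250 606.5 155
line -312 605.5 142
```

View pics/lids.png

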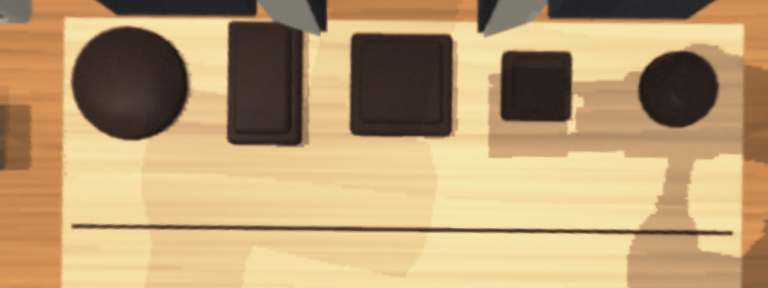

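The lids sit left to right in the order big, oblong, square, smallsq, small. All are aligned with the board, whose yaw is about -0.6°, and the line is at px row ~230. The spots come out at:

| Spot | x (mm) | y (mm) |
|---|---|---|
| big | 610.5 | 163.5 |
| square | 608 | -73 |
| smallsq | 607 | -190 |
| small | 605.5 | -314 |

First I go to the big bowl.

Call:
play_rows([
  [[-0.985,-0.26,-0.19],[0,0,0]],
  [[-0.985,-0.26,-0.19],[0,0,0]],
  [[-0.985,-0.26,-0.19],[0,0,0]],
  [[-0.985,-0.26,-0.19],[0,0,0]],
  [[-0.985,-0.26,-0.19],[0,0,0]],
  [[-0.985,-0.26,-0.19],[0,0,0]],
  [[-0.985,-0.26,-0.19],[0,0,0]],
  [[-0.985,-0.26,-0.19],[0,0,0]],
  [[-0.985,-0.26,-0.19],[0,0,0]],
  [[0,0,0],[0,0,0]],
  [[0,0,0],[0,0,0]],
], hand=1)

```text
time: 15.12
tool_pos: [433.7, -144.4, 201.5]
tcp_rot: [-3.141, 0.002, 3.133]
contact_force: [0.3, -0.7, -0.1]
grip_width: 91.7
finger_force: 0.0
```

```bash
cat > bl.py <<'E'
import sys
from ov import *
n,x,y,h=sys.argv[1],*map(float,sys.argv[2:5])
c=wcap(); s=c['s']; print(s['time'],s['tool_pos'].round(1) if hasattr(s['tool_pos'],'round') else s['tool_pos'],s['tcp_rot'])
print('pin0',[(round(r['p'],2),wray(c,r['at'],0)[:2].round(1).tolist()) for r in pinpoint(n,'wrist')[:3]])
o,R=blobs(c,0,x-110,x+90,y-110,y+110,2,62,1000,12000); [print('z0',r) for r in R]
t=capture('top'); print('top',[(round(r['p'],2),ray(t,r['at'],0)[:2].round(1).tolist()) for r in pinpoint(n,'top')[:2]])
cv2.imwrite('pics/bl_%s.png'%n,np.hstack([ortho(c,x-90,x+90,y-90,y+90,z,2)[:,:,::-1] for z in (0,h)]))
E
python3 bl.py bowl_big 432 -143 62
```

```text
15.125 [ 433.7 -144.4  201.5] [-3.14101431e+00  1.75141928e-03  3.13302341e+00]
pin0 [(0.56, [429.7, -142.3])]
z0 [435.0, -141.5, 100.0, 102.0, 90.0, 4347.2, 428.3, -146.5]
top [(0.53, [439.3, -134.3]), (0.4, [448.3, -411.6])]
```

View pics/bl_bowl_big.png

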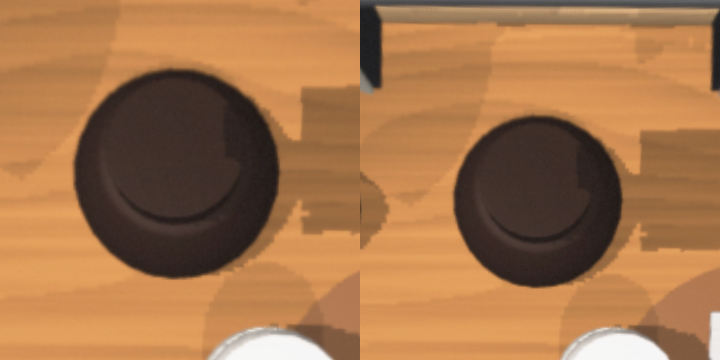

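The bowl's rim centre is about (435,-141) and its foot centre about (432,-139). I'll descend and grip the foot.

Call:
play_rows([
  [[0.02,0.13,-0.9],[0,0,0]],
  [[0,0,-0.9],[0,0,0]],
  [[0,0,-0.9],[0,0,0]],
  [[0,0,-0.9],[0,0,0]],
  [[0,0,-0.6],[0,0,0]],
  [[0,0,-0.45],[0,0,0]],
  [[0,0,0],[0,0,0]],
])

```text
time: 16.2
tool_pos: [433.4, -140.0, 60.6]
tcp_rot: [3.141, -0.002, 3.134]
contact_force: [-0.8, 0.1, 0.2]
grip_width: 91.8
finger_force: 0.0
```

Call:
play_rows([
  [[0,0,0],[0,0,0]],
  [[0,0,0],[0,0,0]],
  [[0,0,0],[0,0,0]],
  [[0,0,0],[0,0,0]],
  [[0,0,0],[0,0,0]],
  [[0,0,0],[0,0,0]],
], hand=-1)

```text
time: 16.95
tool_pos: [433.7, -140.3, 61.6]
tcp_rot: [-3.141, 0.0, 3.133]
contact_force: [-1.4, 0.6, 4.9]
grip_width: 57.0
finger_force: 30.0
```

Call:
play_rows([
  [[0,0,0.4],[0,0,0]],
  [[0,0,0.8],[0,0,0]],
  [[0,0,0.8],[0,0,0]],
  [[0,0,0],[0,0,0]],
])

```text
time: 17.45
tool_pos: [434.6, -140.8, 123.0]
tcp_rot: [-3.14, 0.004, 3.133]
contact_force: [0.3, 0.2, -3.3]
grip_width: 57.2
finger_force: 30.0
```

Call:
play_rows([
  [[0.533,0.921,0],[0,0,0]],
  [[0.533,0.921,0],[0,0,0]],
  [[0.533,0.921,0],[0,0,0]],
  [[0.533,0.921,0],[0,0,0]],
  [[0.533,0.921,0],[0,0,0]],
  [[0.533,0.921,0],[0,0,0]],
  [[0.533,0.921,0],[0,0,0]],
  [[0.533,0.921,0],[0,0,0]],
  [[0.533,0.921,0],[0,0,0]],
  [[0.533,0.921,0],[0,0,0]],
  [[0.533,0.921,0],[0,0,0]],
  [[0,0,0],[0,0,0]],
])

```text
time: 18.95
tool_pos: [609.4, 165.4, 119.6]
tcp_rot: [3.141, -0.002, 3.136]
contact_force: [0.5, -0.2, -1.0]
grip_width: 56.8
finger_force: 30.0
```

Call:
play_rows([
  [[0,0,-0.6],[0,0,0]],
  [[0,0,-0.5],[0,0,0]],
  [[0,0,0],[0,0,0]],
  [[0,0,0],[0,0,0]],
])

```text
time: 19.45
tool_pos: [609.7, 163.3, 88.6]
tcp_rot: [3.141, 0.0, 3.133]
contact_force: [0.2, -0.1, -0.9]
grip_width: 57.1
finger_force: 30.0
```

Call:
play_rows([
  [[0.03,0,-0.15],[0,0,0]],
  [[0,0,-0.12],[0,0,0]],
  [[0,0,0],[0,0,0]],
])

```text
time: 19.82
tool_pos: [610.2, 163.6, 79.9]
tcp_rot: [-3.142, -0.001, 3.133]
contact_force: [-0.3, 0.3, -0.5]
grip_width: 57.1
finger_force: 30.0
```

Call:
play_rows([
  [[0,0,0],[0,0,0]],
  [[0,0,0],[0,0,0]],
  [[0,0,0],[0,0,0]],
  [[0,0,0.5],[0,0,0]],
  [[0,0,0.9],[0,0,0]],
  [[0,0,0.9],[0,0,0]],
  [[0,0,0.9],[0,0,0]],
  [[-1,-0.2,0.5],[0,0,0]],
  [[-1,-0.2,0.3],[0,0,0]],
  [[-1,-0.2,0],[0,0,0]],
  [[-1,-0.2,0],[0,0,0]],
  [[-1,-0.2,0],[0,0,0]],
], hand=0.8)

```text
time: 21.32
tool_pos: [459.7, 133.5, 201.5]
tcp_rot: [3.141, 0.002, 3.133]
contact_force: [0.0, 0.4, 1.7]
grip_width: 82.7
finger_force: 0.0
```

Call:
play_rows([
  [[-0.6,0,0],[0,0,0.6]],
  [[0,0,0],[0,0,0.6]],
  [[0,0,0],[0,0,0.6]],
  [[0,0,0],[0,0,0.5]],
  [[0,0,0],[0,0,0]],
  [[0,0,0],[0,0,0]],
])

```text
time: 22.08
tool_pos: [442.5, 133.7, 200.8]
tcp_rot: [-3.142, 0.001, -2.83]
contact_force: [0.0, 0.0, 0.2]
grip_width: 82.6
finger_force: 0.0
```

```bash
python3 bl.py bowl_smallsq 441 130 54
```

```text
22.075 [442.5 133.7 200.8] [-3.14153498e+00  8.63155219e-04 -2.82998883e+00]
pin0 [(0.89, [439.5, 129.7])]
z0 [442.2, 131.1, 61.2, 61.2, 71.2, 3645.2, 442.2, 131.0]
top [(0.61, [449.1, 129.1]), (0.38, [336.8, -352.3])]
```

View pics/bl_bowl_smallsq.png

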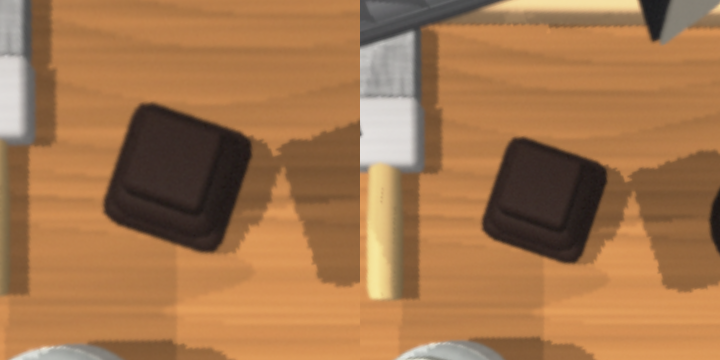

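The small square bowl is at (442,131) with its sides at -18.8°. The tool must turn by -36.6°, and then it can go down.

Call:
play_rows([
  [[0,-0.09,-0.4],[0,0,-0.92]],
  [[0,0,-0.8],[0,0,-0.92]],
  [[0,0,-0.8],[0,0,-0.92]],
  [[0,0,-0.8],[0,0,-0.92]],
  [[0,0,-0.8],[0,0,-0.9]],
  [[0,0,-0.8],[0,0,0]],
  [[0,0,-0.5],[0,0,0]],
  [[0,0,0],[0,0,0]],
], hand=0.4)

```text
time: 23.28
tool_pos: [441.8, 130.9, 52.4]
tcp_rot: [-3.141, -0.002, 2.815]
contact_force: [0.2, -1.2, -0.4]
grip_width: 63.8
finger_force: 0.0
```

Call:
play_rows([
  [[0,0,0],[0,0,0]],
  [[0,0,0],[0,0,0]],
  [[0,0,0],[0,0,0]],
  [[0,0,0],[0,0,0]],
  [[0,0,0],[0,0,0]],
  [[0,0,0],[0,0,0]],
], hand=-1)

```text
time: 24.02
tool_pos: [442.7, 131.0, 53.7]
tcp_rot: [3.141, 0.001, 2.815]
contact_force: [-1.8, -0.6, 6.1]
grip_width: 35.7
finger_force: 30.0
```

Call:
play_rows([
  [[0,0,0.5],[0,0,0]],
  [[0,0,0.9],[0,0,0]],
  [[0,0,0.9],[0,0,0]],
  [[0,0,0],[0,0,0]],
])

```text
time: 24.52
tool_pos: [443.5, 131.1, 123.6]
tcp_rot: [3.14, 0.003, 2.815]
contact_force: [-0.2, 0.3, -1.6]
grip_width: 35.6
finger_force: 30.0
```

Call:
play_rows([
  [[0.457,-0.892,0],[0,0,0.1885]],
  [[0.457,-0.892,0],[0,0,0.1885]],
  [[0.457,-0.892,0],[0,0,0.1885]],
  [[0.457,-0.892,0],[0,0,0.1885]],
  [[0.457,-0.892,0],[0,0,0.1885]],
  [[0.457,-0.892,0],[0,0,0.1885]],
  [[0.457,-0.892,0],[0,0,0.1885]],
  [[0.457,-0.892,0],[0,0,0.1885]],
  [[0.457,-0.892,0],[0,0,0.1885]],
  [[0.457,-0.892,0],[0,0,0.1885]],
  [[0.457,-0.892,0],[0,0,0.1885]],
  [[0.457,-0.892,0],[0,0,0.1885]],
])

```text
time: 26.02
tool_pos: [606.6, -190.8, 120.2]
tcp_rot: [3.14, -0.002, 3.132]
contact_force: [0.3, 0.7, -1.0]
grip_width: 35.6
finger_force: 30.0
```

Call:
play_rows([
  [[0,0,-0.5],[0,0,0]],
  [[0,0,-0.5],[0,0,0]],
  [[0,0,-0.4],[0,0,0]],
  [[0,0,0],[0,0,0]],
  [[0,0,0],[0,0,0]],
])

```text
time: 26.65
tool_pos: [607.2, -189.9, 80.6]
tcp_rot: [-3.141, 0.001, 3.131]
contact_force: [0.2, -0.0, -0.8]
grip_width: 35.4
finger_force: 30.0
```

Call:
play_rows([
  [[0,0,-0.15],[0,0,0]],
  [[0,0,-0.15],[0,0,0]],
  [[0,0,0],[0,0,0]],
])

```text
time: 27.02
tool_pos: [607.1, -190.2, 71.6]
tcp_rot: [-3.141, 0.001, 3.131]
contact_force: [-0.3, 0.5, 2.9]
grip_width: 35.7
finger_force: 30.0
```

Call:
play_rows([
  [[0,0,0],[0,0,0]],
  [[0,0,0],[0,0,0]],
  [[0,0,0],[0,0,0]],
  [[0,0,0.5],[0,0,0]],
  [[0,0,0.9],[0,0,0]],
  [[0,0,0.9],[0,0,0]],
  [[-0.3,-0.4,0.9],[0,0,0.95]],
  [[-0.7,-0.9,0.9],[0,0,0.95]],
  [[-0.7,-0.9,0.2],[0,0,0.95]],
  [[-0.7,-0.9,0],[0,0,0.95]],
  [[-0.7,-0.9,0],[0,0,0]],
  [[-0.7,-0.9,0],[0,0,0]],
], hand=0.4)

```text
time: 28.52
tool_pos: [492.3, -338.0, 201.6]
tcp_rot: [-3.14, 0.0, -2.622]
contact_force: [-0.5, -1.0, -0.2]
grip_width: 64.1
finger_force: 0.0
```

Call:
play_rows([
  [[-0.7,-0.9,0],[0,0,0]],
  [[-0.7,-0.9,0],[0,0,0]],
  [[-0.27,-0.5,0],[0,0,0]],
  [[0,0,0],[0,0,0]],
  [[0,0,0],[0,0,0]],
], hand=0.7)

```text
time: 29.15
tool_pos: [443.5, -405.3, 200.4]
tcp_rot: [3.141, 0.0, -2.621]
contact_force: [-1.4, -0.4, -0.0]
grip_width: 78.0
finger_force: 0.0
```

```bash
python3 bl.py bowl_square 443 -406 58
```

```text
29.15 [ 443.5 -405.3  200.4] [ 3.14130082e+00  4.91673342e-04 -2.62090615e+00]
pin0 [(0.81, [443.5, -400.5]), (0.4, [326.7, -179.0])]
z0 [445.1, -401.1, 90.5, 88.8, 30.3, 3508.5, 444.5, -417.5]
top [(0.62, [439.6, -408.7])]
```

View pics/bl_bowl_square.png

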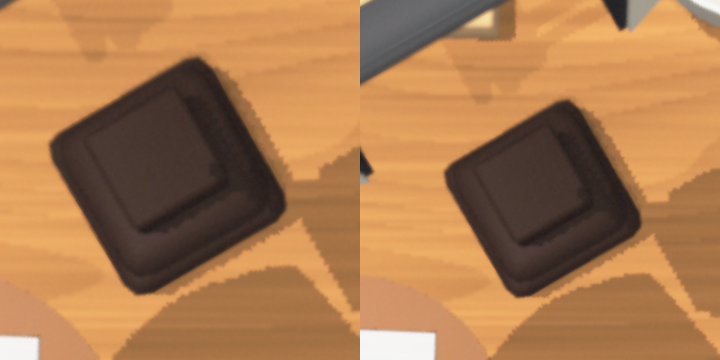

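The square bowl is centred at about (444,-402) with its sides at 30°, so the tool is aligned.

Call:
play_rows([
  [[0,0.1,-0.9],[0,0,0]],
  [[0,0,-0.9],[0,0,0]],
  [[0,0,-0.9],[0,0,0]],
  [[0,0,-0.9],[0,0,0]],
  [[0,0,-0.7],[0,0,0]],
  [[0,0,-0.45],[0,0,0]],
  [[0,0,0],[0,0,0]],
])

```text
time: 30.22
tool_pos: [442.7, -402.6, 57.0]
tcp_rot: [3.14, -0.0, -2.621]
contact_force: [0.5, 0.5, -0.1]
grip_width: 77.9
finger_force: 0.0
```

Call:
play_rows([
  [[0,0,0],[0,0,0]],
  [[0,0,0],[0,0,0]],
  [[0,0,0],[0,0,0]],
  [[0,0,0],[0,0,0]],
  [[0,0,0],[0,0,0]],
  [[0,0,0],[0,0,0]],
], hand=-1)

```text
time: 30.98
tool_pos: [442.8, -403.1, 58.1]
tcp_rot: [3.142, 0.0, -2.622]
contact_force: [-1.5, 1.3, 4.9]
grip_width: 45.5
finger_force: 30.0
```

Call:
play_rows([
  [[0,0,0.5],[0,0,0]],
  [[0,0,0.9],[0,0,0]],
  [[0,0,0.9],[0,0,0]],
  [[0,0,0.6],[0,0,0]],
  [[0,0,0],[0,0,0]],
])

```text
time: 31.6
tool_pos: [443.5, -404.0, 146.7]
tcp_rot: [-3.138, 0.001, -2.622]
contact_force: [-0.4, 0.2, -0.4]
grip_width: 45.7
finger_force: 30.0
```

Call:
play_rows([
  [[0.1,1,0],[0,0,-0.345]],
  [[0.1,1,0],[0,0,-0.345]],
  [[0.1,1,0],[0,0,-0.345]],
  [[0.1,1,0],[0,0,-0.345]],
  [[0.1,1,0],[0,0,-0.345]],
  [[0.1,1,0],[0,0,-0.345]],
  [[0.1,1,0],[0,0,-0.345]],
  [[1,1,0],[0,0,-0.345]],
  [[1,1,0],[0,0,-0.345]],
  [[1,1,0],[0,0,-0.345]],
  [[1,0.97,0],[0,0,-0.345]],
  [[0.8,0,0],[0,0,0]],
])

```text
time: 33.1
tool_pos: [608.4, -71.5, 143.6]
tcp_rot: [3.141, -0.002, 3.134]
contact_force: [0.8, 0.1, -0.6]
grip_width: 45.7
finger_force: 30.0
```

Call:
play_rows([
  [[0,0,-0.7],[0,0,0]],
  [[0,0,-0.7],[0,0,0]],
  [[0,0,-0.5],[0,0,0]],
  [[0,0,0],[0,0,0]],
  [[0,0,0],[0,0,0]],
])

```text
time: 33.72
tool_pos: [608.2, -74.2, 88.3]
tcp_rot: [-3.141, 0.001, 3.131]
contact_force: [0.2, 0.7, -0.7]
grip_width: 45.4
finger_force: 30.0
```

Call:
play_rows([
  [[0,0.03,-0.2],[0,0,0]],
  [[0,0,-0.2],[0,0,0]],
  [[0,0,0],[0,0,0]],
])

```text
time: 34.1
tool_pos: [608.0, -73.1, 75.9]
tcp_rot: [3.142, 0.001, 3.132]
contact_force: [0.0, 0.8, -0.6]
grip_width: 45.4
finger_force: 30.0
```

Call:
play_rows([
  [[0,0,0],[0,0,0]],
  [[0,0,0],[0,0,0]],
  [[0,0,0],[0,0,0]],
  [[0,0,0.5],[0,0,0]],
  [[0,0,0.9],[0,0,0]],
  [[0,0,0.9],[0,0,0]],
  [[-0.98,0.41,0.9],[0,0,0]],
  [[-0.98,0.41,0.9],[0,0,0]],
  [[-0.98,0.41,0],[0,0,0]],
  [[-0.98,0.41,0],[0,0,0]],
  [[-0.98,0.41,0],[0,0,0]],
  [[-0.98,0.41,0],[0,0,0]],
], hand=0.6)

```text
time: 35.6
tool_pos: [430.7, 1.0, 199.8]
tcp_rot: [-3.141, 0.002, 3.132]
contact_force: [-0.4, -0.3, -0.0]
grip_width: 73.5
finger_force: 0.0
```

Call:
play_rows([
  [[0,0,0],[0,0,0]],
  [[0,0,0],[0,0,0]],
  [[0,0,0],[0,0,0]],
])

```text
time: 35.98
tool_pos: [432.3, 0.3, 199.0]
tcp_rot: [-3.141, 0.001, 3.131]
contact_force: [-0.0, -0.3, -0.6]
grip_width: 73.1
finger_force: 0.0
```

```bash
python3 bl.py bowl_small 430 0 54
```

```text
35.975 [4.323e+02 3.000e-01 1.990e+02] [-3.14149105e+00  9.77569387e-04  3.13128079e+00]
pin0 [(0.7, [191.3, -322.1]), (0.64, [216.7, 301.6]), (0.61, [428.3, 2.9])]
z0 [428.5, -1.1, 61.1, 65.7, 14.4, 1262.8, 421.4, -8.8]
top [(0.93, [290.9, 412.9]), (0.86, [179.9, -313.3])]
```

View pics/bl_bowl_small.png

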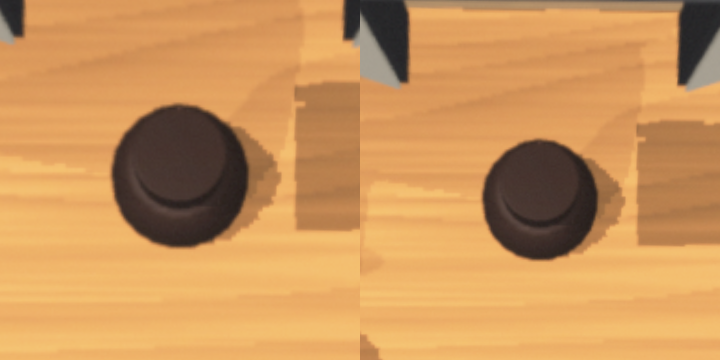

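The small bowl is at (431,0), undisturbed.

Call:
play_rows([
  [[-0.04,0,-0.9],[0,0,0]],
  [[0,0,-0.9],[0,0,0]],
  [[0,0,-0.9],[0,0,0]],
  [[0,0,-0.9],[0,0,0]],
  [[0,0,-0.8],[0,0,0]],
  [[0,0,-0.47],[0,0,0]],
  [[0,0,0],[0,0,0]],
])

```text
time: 37.05
tool_pos: [429.7, 0.7, 51.8]
tcp_rot: [3.141, -0.002, 3.131]
contact_force: [0.8, -0.5, 0.3]
grip_width: 73.7
finger_force: 0.0
```

Call:
play_rows([
  [[0,0,0],[0,0,0]],
  [[0,0,0],[0,0,0]],
  [[0,0,0],[0,0,0]],
  [[0,0,0],[0,0,0]],
  [[0,0,0],[0,0,0]],
  [[0,0,0],[0,0,0]],
], hand=-1)

```text
time: 37.8
tool_pos: [430.4, 0.6, 52.9]
tcp_rot: [3.142, 0.001, 3.132]
contact_force: [-1.2, 0.4, 5.5]
grip_width: 38.8
finger_force: 30.0
```

Call:
play_rows([
  [[0,0,0.5],[0,0,0]],
  [[0,0,0.9],[0,0,0]],
  [[0,0,0.9],[0,0,0]],
  [[0,0,0.9],[0,0,0]],
  [[0,0,0],[0,0,0]],
])

```text
time: 38.42
tool_pos: [431.2, 0.5, 149.9]
tcp_rot: [-3.141, 0.004, 3.132]
contact_force: [-0.1, 0.4, -1.2]
grip_width: 39.1
finger_force: 30.0
```

Call:
play_rows([
  [[0.2,-1,0],[0,0,0]],
  [[0.2,-1,0],[0,0,0]],
  [[0.2,-1,0],[0,0,0]],
  [[0.2,-1,0],[0,0,0]],
  [[0.2,-1,0],[0,0,0]],
  [[0.2,-1,0],[0,0,0]],
  [[0.2,-1,0],[0,0,0]],
  [[1,-0.87,0],[0,0,0]],
  [[1,-0.87,0],[0,0,0]],
  [[1,-0.87,0],[0,0,0]],
  [[1,-0.87,0],[0,0,0]],
  [[0.43,0,0],[0,0,0]],
])

```text
time: 39.92
tool_pos: [605.5, -315.3, 145.6]
tcp_rot: [3.14, -0.002, 3.13]
contact_force: [-0.2, 0.4, -1.1]
grip_width: 38.8
finger_force: 30.0
```

Call:
play_rows([
  [[0,0,-0.8],[0,0,0]],
  [[0,0,-0.8],[0,0,0]],
  [[0,0,-0.6],[0,0,0]],
  [[0,0,0],[0,0,0]],
  [[0,0,0],[0,0,0]],
])

```text
time: 40.55
tool_pos: [605.5, -314.0, 83.2]
tcp_rot: [-3.141, 0.001, 3.132]
contact_force: [0.2, -0.5, -0.0]
grip_width: 39.2
finger_force: 30.0
```

Call:
play_rows([
  [[0,0,-0.2],[0,0,0]],
  [[0,0,-0.2],[0,0,0]],
  [[0,0,0],[0,0,0]],
])

```text
time: 40.92
tool_pos: [605.3, -313.9, 70.8]
tcp_rot: [-3.141, 0.001, 3.132]
contact_force: [0.9, -0.1, -0.6]
grip_width: 39.1
finger_force: 30.0
```

Call:
play_rows([
  [[0,0,0],[0,0,0]],
  [[0,0,0],[0,0,0]],
  [[0,0,0],[0,0,0]],
  [[0,0,0.5],[0,0,0]],
  [[0,0,0.9],[0,0,0]],
  [[0,0,0.9],[0,0,0]],
  [[0,0,0.9],[0,0,0]],
  [[0,0,0.9],[0,0,0]],
  [[0.35,0.9,0.9],[0,0,0]],
  [[0.35,0.9,0.9],[0,0,0]],
  [[0.35,0.9,0],[0,0,0]],
  [[0.35,0.9,0],[0,0,0]],
], hand=0.5)

```text
time: 42.42
tool_pos: [647.5, -204.9, 249.5]
tcp_rot: [-3.141, 0.002, 3.132]
contact_force: [-0.9, -0.9, -1.0]
grip_width: 68.9
finger_force: 0.0
```

Call:
play_rows([
  [[0.35,0.9,0],[0,0,0]],
  [[0.35,0.9,0],[0,0,0]],
  [[0.35,0.9,0],[0,0,0]],
  [[0.35,0.9,0],[0,0,0]],
  [[0.35,0.9,0],[0,0,0]],
  [[0,0,0],[0,0,0]],
  [[0,0,0],[0,0,0]],
])

```text
time: 43.3
tool_pos: [699.5, -71.3, 248.3]
tcp_rot: [-3.141, 0.001, 3.132]
contact_force: [0.1, -0.9, -0.6]
grip_width: 68.8
finger_force: 0.0
```

```bash
cat > chk.py <<'E'
from ov import *
c=wcap(); s=c['s']; print(s['time'],s['tool_pos'].round(1),s['tcp_rot'])
o,R=blobs(c,18,540,665,-380,260,2,62,800,12000); [print('bowl z18',r) for r in R]
o,R=blobs(c,20,665,790,-380,260,2,62,800,12000); [print('lid z20',r) for r in R]
cv2.imwrite('pics/chk%d.png'%s['time'],ortho(c,540,800,-380,260,18,1.2)[:,:,::-1])
t=capture('top')
for q in ['bowl_big','bowl_small','bowl_square','bowl_smallsq']:
    print(q,[(round(r['p'],2),ray(t,r['at'],18)[:2].round(1).tolist()) for r in pinpoint(q,'top')[:3]])
E
python3 chk.py; ls pics|grep chk
```

```text
43.3 [699.5 -71.3 248.3] [-3.14107230e+00  5.85143032e-04  3.13153077e+00]
bowl z18 [609.5, 156.5, 98.8, 110.8, 3.8, 6170.8, 609.7, 156.4]
bowl z18 [607.6, -75.0, 93.0, 88.6, 89.3, 6805.0, 609.6, -76.9]
bowl z18 [602.9, -328.2, 94.6, 65.6, 81.9, 4718.0, 603.4, -327.1]
bowl z18 [603.1, -197.7, 68.5, 59.4, 88.9, 3614.8, 603.3, -196.6]
lid z20 [735.2, 44.0, 104.5, 62.0, 0.0, 3564.2, 739.0, 38.0]
lid z20 [735.7, 162.1, 98.5, 94.5, 70.6, 5303.0, 739.4, 158.5]
lid z20 [734.1, -74.3, 86.1, 86.7, 89.6, 7411.8, 734.2, -74.4]
lid z20 [733.4, -191.5, 58.9, 58.5, 89.2, 3382.8, 733.2, -191.4]
lid z20 [731.0, -315.6, 63.3, 67.3, 26.6, 3396.2, 730.9, -315.5]
bowl_big [(0.72, [615.8, 164.9]), (0.63, [608.9, -323.7])]
bowl_small [(0.93, [299.2, 407.4]), (0.9, [602.6, -316.1]), (0.9, [202.2, 296.7])]
bowl_square []
bowl_smallsq [(0.68, [603.1, -188.1])]
chk43.png
```

View pics/chk43.png

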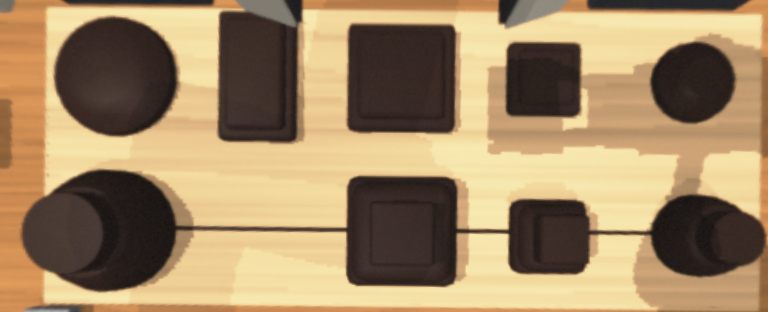

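All four bowls stand under their own lids. The small square one (px row 236 against line row 231) is about 4 mm short of the line, so I'll nudge it forward.

Call:
play_rows([
  [[-0.617,-0.795,-0.6],[0,0,0]],
  [[-0.617,-0.795,-0.6],[0,0,0]],
  [[-0.617,-0.795,-0.6],[0,0,0]],
  [[-0.617,-0.795,-0.6],[0,0,0]],
  [[-0.617,-0.795,-0.6],[0,0,0]],
  [[0,0,-0.9],[0,0,0]],
  [[0,0,-0.9],[0,0,0]],
  [[0,0,-0.7],[0,0,0]],
  [[0,0,-0.4],[0,0,0]],
  [[0,0,0],[0,0,0]],
  [[0,0,0],[0,0,0]],
])

```text
time: 44.98
tool_pos: [607.6, -190.3, 71.6]
tcp_rot: [-3.141, 0.002, 3.132]
contact_force: [1.2, -0.0, 0.7]
grip_width: 68.9
finger_force: 0.0
```

Call:
play_rows([
  [[0,0,0],[0,0,0]],
  [[0,0,0],[0,0,0]],
  [[0,0,0],[0,0,0]],
  [[0,0,0],[0,0,0]],
  [[0,0,0],[0,0,0]],
], hand=-1)

```text
time: 45.6
tool_pos: [607.1, -190.0, 70.7]
tcp_rot: [3.142, 0.0, 3.132]
contact_force: [-1.2, 0.2, 0.5]
grip_width: 35.5
finger_force: 30.0
```

Call:
play_rows([
  [[0,0,0.15],[0,0,0]],
  [[0.12,0,0],[0,0,0]],
  [[0,0,0],[0,0,0]],
  [[0,0,-0.15],[0,0,0]],
  [[0,0,0],[0,0,0]],
])

```text
time: 46.22
tool_pos: [610.9, -190.1, 70.7]
tcp_rot: [-3.141, 0.001, 3.132]
contact_force: [-0.1, 0.3, 1.2]
grip_width: 35.7
finger_force: 30.0
```

Release, go back to the viewing pose and check.

Call:
play_rows([
  [[0,0,0],[0,0,0]],
  [[0,0,0],[0,0,0]],
  [[0,0,0],[0,0,0]],
  [[0,0,0.5],[0,0,0]],
  [[0,0,0.9],[0,0,0]],
  [[0,0,0.9],[0,0,0]],
  [[0,0,0.9],[0,0,0]],
  [[0.75,1,0.9],[0,0,0]],
  [[0.75,1,0.9],[0,0,0]],
  [[0.75,1,0.9],[0,0,0]],
  [[0.72,0.95,0],[0,0,0]],
  [[0,0,0],[0,0,0]],
], hand=0.3)

```text
time: 47.72
tool_pos: [700.7, -69.0, 248.6]
tcp_rot: [3.141, 0.002, 3.135]
contact_force: [0.2, 0.3, 0.1]
grip_width: 59.6
finger_force: 0.0
```

Call:
play_rows([
  [[0,0,0],[0,0,0]],
  [[0,0,0],[0,0,0]],
])

```text
time: 47.98
tool_pos: [699.2, -72.6, 247.9]
tcp_rot: [-3.141, -0.0, 3.13]
contact_force: [0.5, 0.1, 0.4]
grip_width: 59.8
finger_force: 0.0
```

```bash
python3 chk.py; mv pics/chk4[4-9].png pics/chkB.png
```

```text
47.975 [699.2 -72.6 247.9] [-3.14144802e+00 -2.62245175e-04  3.13025137e+00]
bowl z18 [609.5, 156.4, 99.0, 111.6, 4.2, 6206.2, 609.6, 156.5]
bowl z18 [607.5, -77.2, 97.5, 89.5, 89.5, 6682.5, 609.7, -77.1]
bowl z18 [606.7, -199.5, 72.0, 59.5, 90.0, 3627.5, 607.2, -196.4]
bowl z18 [600.8, -328.2, 89.1, 69.4, 62.7, 4703.8, 603.4, -327.1]
lid z20 [735.8, 44.0, 61.6, 105.2, 89.6, 3659.0, 740.8, 37.5]
lid z20 [735.6, 162.0, 98.3, 94.6, 71.6, 5315.0, 739.5, 158.6]
lid z20 [734.0, -74.4, 86.2, 86.5, 89.4, 7394.8, 734.1, -74.3]
lid z20 [731.1, -315.6, 63.6, 66.8, 45.0, 3394.8, 731.0, -315.7]
lid z20 [733.1, -191.6, 58.8, 58.2, 88.9, 3372.5, 733.0, -191.6]
bowl_big [(0.74, [619.0, 170.1])]
bowl_small [(0.95, [294.9, 409.7]), (0.75, [210.6, 295.5]), (0.61, [182.1, -312.0])]
bowl_square [(0.41, [464.3, 444.9])]
bowl_smallsq [(0.72, [615.2, -179.4])]
```

View pics/chkB.png

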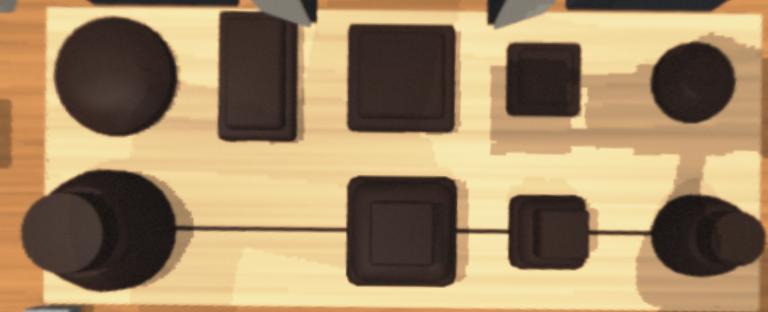

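All four bowls are centred on the line under their lids. Now back to the dial, arriving with the tool turned to the bar (tool y at about 189°).

Call:
play_rows([
  [[-0.53,1,0],[0,0,0.83]],
  [[-0.53,1,0],[0,0,0.83]],
  [[-0.53,1,0],[0,0,0.83]],
  [[-0.53,1,0],[0,0,0.83]],
  [[-0.53,1,0],[0,0,0.83]],
  [[-0.53,1,0],[0,0,0.83]],
  [[-0.53,1,0],[0,0,0.83]],
  [[-0.53,1,0],[0,0,0.83]],
  [[-0.53,1,0],[0,0,0.83]],
  [[-0.53,1,0],[0,0,0.83]],
  [[-0.53,1,0],[0,0,0.83]],
  [[-0.53,1,0],[0,0,0.83]],
], hand=0.2)

```text
time: 49.78
tool_pos: [508.4, 289.3, 247.8]
tcp_rot: [-3.141, 0.0, -1.757]
contact_force: [0.8, -0.3, -0.2]
grip_width: 55.0
finger_force: 0.0
```

Call:
play_rows([
  [[-0.53,1,0],[0,0,0.83]],
  [[-0.53,1,0],[0,0,0.83]],
  [[-0.51,1,0],[0,0,0.83]],
  [[0,0,0],[0,0,0]],
  [[0,0,0],[0,0,0]],
  [[0,0,0],[0,0,0]],
])

```text
time: 50.52
tool_pos: [462.4, 377.6, 247.7]
tcp_rot: [-3.142, -0.0, -1.415]
contact_force: [0.7, -0.2, -0.3]
grip_width: 54.6
finger_force: 0.0
```

Call:
play_rows([
  [[-0.03,0.02,-0.91],[0,0,0]],
  [[0,0,-0.91],[0,0,0]],
  [[0,0,-0.91],[0,0,0]],
  [[0,0,-0.91],[0,0,0]],
  [[0,0,-0.91],[0,0,0]],
  [[0,0,-0.89],[0,0,0]],
  [[0,0,0],[0,0,0]],
])

```text
time: 51.4
tool_pos: [460.3, 377.6, 82.6]
tcp_rot: [3.137, -0.002, -1.415]
contact_force: [-0.1, -0.1, -0.5]
grip_width: 55.3
finger_force: 0.0
```

Call:
play_rows([
  [[0,0,0],[0,0,0]],
  [[0,0,0],[0,0,0]],
  [[0,0,0],[0,0,0]],
  [[0,0,0],[0,0,0]],
  [[0,0,0],[0,0,0]],
  [[0,0,0],[0,0,0]],
], hand=-1)

```text
time: 52.15
tool_pos: [461.6, 379.3, 84.8]
tcp_rot: [-3.14, 0.0, -1.413]
contact_force: [2.8, 0.4, 1.3]
grip_width: 15.8
finger_force: 30.0
```

Call:
play_rows([
  [[0,0,0],[0,0,-0.8]],
  [[0,0,0],[0,0,-0.9]],
  [[0,0,0],[0,0,-0.9]],
  [[0,0,0],[0,0,-0.9]],
  [[0,0,0],[0,0,-0.9]],
  [[0,0,0],[0,0,-0.9]],
  [[0,0,0],[0,0,-0.9]],
  [[0,0,0],[0,0,-0.9]],
  [[0,0,0],[0,0,-0.9]],
  [[0,0,0],[0,0,-0.9]],
  [[0,0,0],[0,0,-0.9]],
  [[0,0,0],[0,0,-0.9]],
])

```text
time: 53.65
tool_pos: [461.6, 379.4, 84.9]
tcp_rot: [3.141, 0.002, -2.911]
contact_force: [2.3, 0.4, 1.1]
grip_width: 15.5
finger_force: 30.0
```

Call:
play_rows([
  [[0,0,0],[0,0,-0.5]],
  [[0,0,0],[0,0,-0.3]],
  [[0,0,0],[0,0,0]],
  [[0,0,0],[0,0,0]],
])

```text
time: 54.15
tool_pos: [461.6, 379.4, 84.9]
tcp_rot: [3.141, 0.002, -3.018]
contact_force: [3.2, 1.0, 1.8]
grip_width: 16.1
finger_force: 30.0
```

```bash
python3 -c "
from h import *
s=get_obs();print(s['moment'],s['contact_force'],s['tool_pos'],s['tcp_rot'],np.degrees(s['tcp_rot'][2])-90)"
```

```text
[ 0.11131535 -0.66573415 -0.02080003] [3.24517104 1.02323665 1.75868465] [461.64141477 379.3610015   84.87132717] [ 3.14088630e+00  1.68780006e-03 -3.01824630e+00] -262.9327746840863
```

Call:
play_rows([
  [[0,0,0],[0,0,-0.12]],
  [[0,0,0],[0,0,0]],
  [[0,0,0],[0,0,0]],
])

```text
time: 54.52
tool_pos: [461.6, 379.4, 84.9]
tcp_rot: [3.141, 0.002, -3.036]
contact_force: [5.4, 0.8, 3.4]
grip_width: 15.5
finger_force: 30.0
```

Call:
play_rows([
  [[0,0,0],[0,0,0]],
  [[0,0,0],[0,0,0]],
  [[0,0,0.4],[0,0,0]],
  [[0,0,0.9],[0,0,0]],
  [[0,0,0.9],[0,0,0]],
  [[0,0,0.9],[0,0,0]],
  [[0,0,0.9],[0,0,0]],
  [[0,0,0.9],[0,0,0]],
  [[0,0,0.3],[0,0,0]],
  [[0,0,0],[0,0,0]],
  [[0,0,0],[0,0,0]],
  [[0,0,0],[0,0,0]],
], hand=0.2)

```text
time: 56.02
tool_pos: [460.6, 378.9, 239.3]
tcp_rot: [-3.141, -0.002, -3.036]
contact_force: [0.6, -1.4, -0.1]
grip_width: 55.0
finger_force: 0.0
```

Run:
```python
from h import *
c=wcap(); s=c['s']; print(s['time'],s['tool_pos'],s['tcp_rot'])
ctr=np.array([461.5,378.2])
def ang(mask,z):
    px=4;r,k=np.nonzero(mask); x=540-r/px; y=450-k/px; return len(r),x.mean().round(1),y.mean().round(1),np.degrees(np.arctan2(y.mean()-ctr[1],x.mean()-ctr[0])).round(2)
for z in (58,64):
    o=ortho(c,390,540,300,450,z,4).astype(int)
    yel=(o[...,0]>180)&(o[...,0]-o[...,2]>100)&(o[...,1]>130); yel[:25]=0; yel[130:]=0; yel[:,:200]=0; yel[:,330:]=0
    wh=(o.min(2)>185); wh[:,:200]=0; wh[:,330:]=0; wh[:90]=0; wh[160:]=0
    print(z,'tab',ang(yel,z),'white',ang(wh,z))
cv2.imwrite('pics/o3.png',ortho(c,390,540,300,450,64,4)[:,:,::-1])
```

```text
56.025 [460.59309784 378.87263916 239.29018317] [-3.14074691e+00 -1.91543642e-03 -3.03569787e+00]
58 tab (3202, np.float64(523.5), np.float64(385.7), np.float64(6.9)) white (955, np.float64(505.3), np.float64(382.7), np.float64(5.93))
64 tab (4233, np.float64(524.1), np.float64(385.9), np.float64(7.02)) white (728, np.float64(504.1), np.float64(382.6), np.float64(5.92))
```

View pics/o3.png

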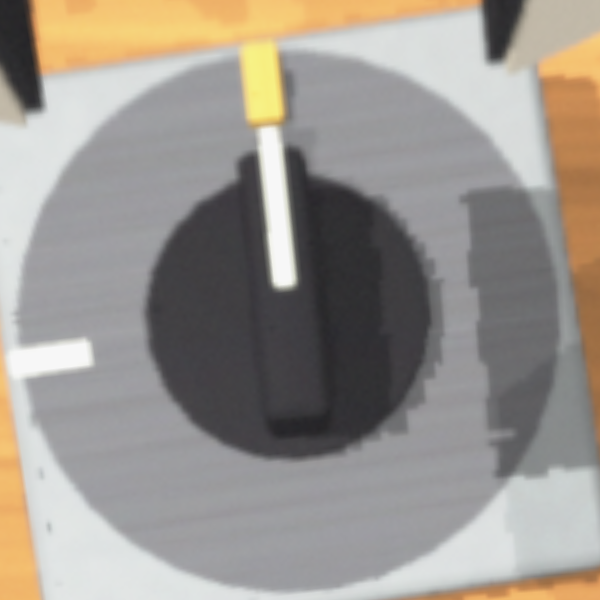

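The pointer tip (270,128) meets the tab's near end (265,124), within about 0.8°. Before handing in, I check with the top camera that the bowls have not been knocked.

Run:
```python
from h import *
c=capture('top'); g=c['frame'].max(2)
n,l,st,ce=cv2.connectedComponentsWithStats((g<62).astype(np.uint8))
for i in range(1,n):
    x,y,w,h,ar=st[i]
    if 100<ar<2500 and 100<y<240 and 215<x<460:
        cnt=max(cv2.findContours((l==i).astype(np.uint8),cv2.RETR_EXTERNAL,cv2.CHAIN_APPROX_NONE)[0],key=len)[:,0]
        P=np.array([ray(c,(q[1],q[0]),18)[:2] for q in cnt]).astype(np.float32)
        (X,Y),(W,H),an=cv2.minAreaRect(P); print(ar,round(X,1),round(Y,1),round(W),round(H),round(an,1))
```

```text
645 735.6 161.6 93 91 44.7
570 736.4 43.6 102 58 0.2
650 735.1 -74.7 81 85 89.9
290 734.3 -191.5 54 56 0.4
282 730.0 -315.7 57 59 0.4
724 610.8 163.2 97 94 27.7
708 610.2 -76.9 86 86 0.3
316 609.1 -193.4 56 58 0.3
327 605.8 -317.4 61 65 43.5
```

```bash
python3 -c "
from plant import bot
print(bot.close_job())"
```

```text
the job is handed in; nothing more can be done
None
```

The job is handed in: I turned the dial back to its zero stop, set the four bowls present (no oblong one) mouth down on the line in front of their own lids, within about 2 mm, then turned the dial up to within about 1° of the brass tab; the hand-in returned no verdict.

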